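Slide the tray onto the middle rails of the wall rack

ROBOT

A 6-joint arm with a two-finger parallel gripper is mounted at the origin on the work surface. World frame = base frame: x ahead of the robot, y to its left, z up, the work surface at z = 0. Lengths are in m, angles in rad, forces in N, time in s.
With the tool pointing down it reaches from about 0.25 to 0.775 m from the base axis. Payload 4 kg.
Tool frame: the origin (TCP) lies on the centre line of the jaws, within the pads' length; the fingertips stand 22 mm ahead of it and the grasp point (between the pads) lies 3 mm ahead of it; z points along the fingers, y is the direction in which the jaws open and shut (so a half turn about z gives the same grasp; the last joint's range is limited). The gripper opens to 94 mm and grips with 3 to 60 N. Pads are 16 mm wide; open, the fingers measure 119 mm over their backs; the gripper's body (75 mm by 177 mm) begins 78 mm behind the grasp point.
Start: joints at [1.219, 0.087, 1.371, -0, 1.684, -0.103], TCP at [0.135, 0.533, 0.228] pointing down, gripper open.
Joint ranges: [-3.1, 3.1], [-0.76, 2.03], [0.27, 2.55], [-1.08, 4.22], [0.17, 2.65], [-2.57, 2.57]. Speed limits (rad/s): [2.79, 2.79, 3.14, 3.14, 3.14, 3.14].

INTERFACE

Orientations are given as [roll, pitch, yaw] about the fixed x, y, z axes, in that order (R = Rz(yaw) Ry(pitch) Rx(roll)).
In Python, from bench import robot gives the robot as it stands. The module is installed in compiled form; this text tells all that it offers.
- The arm moves only by the shell command python3 -m inch 'ROWS'. ROWS is JSON, a list of rows, each an object with "linear": the shift along the world's x, y, z scaled (see below), a list of three; "twist": the turn about the world's z scaled (see below); "gripper": the opening, from 0 (shut) to 1 (fully open). In form: [{"linear": [x, y, z], "twist": twist, "gripper": gripper}, ...]. A call has 1 to 10 rows; each row is the pose to reach, as a shift and turn from the pose commanded when the call began; what a row does not reach only later rows make up. The controller multiplies each number of a shift by 0.1 m and each number of a turn by 60 degrees. A row lasts 1/12 s, in which the tool goes at most 41.7 mm and 7.16 degrees, less where a joint would pass 70% of its speed; a pose out of reach is approached as far as the arm can. A call with a number of a shift or a turn outside -1 to 1 is refused whole. A call with a gripper value outside its range is refused whole. The fingers move at their own pace and stop on an object; the grip force is fixed at half the most. Time passes only in rows, so rows that repeat a pose let the fingers close. It gives the time, the measured TCP pose, the force and the opening at its end, in the units of the state.
- robot.get_obs(): the state, without advancing time (a new reading comes with each control period).
- robot.snapshot(name): name is "scene" or "top" or "wrist"; returns a dict with "image" (420x560x3 uint8, red, green, blue), "depth" (420x560 float32, m along the optical axis (not along the pixel's ray), 0 where there is no reading), "mtx" (3x3 intrinsics, pixels), "rvec" (rotation vector, rad) and "tvec" (3), from world to camera coordinates, as OpenCV has them; the wrist camera has in their place "hand_eye" (4x4, takes a point from camera to tool coordinates, whose origin is the TCP and whose axes are the flange's). Camera axes: x right, y down, z forward; pixel columns grow to the right and rows downward; lengths in m; the calibration is good to about 2 mm. A picture is of the moment at which its call begins: read the wrist's pose just before it.
- robot.close_job(): hands the job in, once; it reports no verdict.
The state is a dict: "time": time; "joint_positions": joint angles; "qvel": joint speeds; "joint_torque": joint torques, N m; "tool_pos": TCP position; "ee_rot": TCP orientation; "wrist_force": force on the tool from outside, world axes, zero at the start; "wrist_torque": the same for the moment, N m; "width": finger opening in m.
Only numpy, scipy, OpenCV 4.12 (cv2) and the standard library are available. Lean on these libraries where they do the work, as an engineer would, in place of code of your own. Each camera call takes 0.05 s, during which the arm holds its last target.

TASK

Pick up the empty steel tray by its black handle and slide it onto the middle one of the three pairs of rails in the chrome wall rack, the lowest pair that clears the bulbs. Ease it in level until it is fully home against its end stops with both side clips sprung into its notches, never forcing or ramming it, then let go. Leave everything else where it is.

Things in the scene. Friction and masses are not known exactly. Their poses are not given: they have to be found in the camera images.
- tray_grip (a point): centre of the tray's handle, a black upright plate 58 mm wide (y), 12 mm thick (x), 52 mm tall (4 to 56 mm above the tray's underside; this point is at 32 mm). Axes of the tray: +x from the handle to the edge that enters the rails first, y along the handle, z up. The empty steel tray starts flat on the table, about 0.2 kg
- tray_mid (a point): middle of the tray's sheet, 91 mm along +x from tray_grip and 30 mm lower. Sheet 160 mm long (x), 180 mm wide (y), 4 mm thick; its side edges run in the rails. Leading corners bevelled (10 mm long, 6 mm deep); in each side edge a notch 15 mm long, 6 mm deep, centred 27 mm behind the leading edge. A rim 7 mm high stands on it 67 to 70 mm from its centre line
- rails_mid (a point): middle pair of rails: midway between the two mouths, level with the lower flanges' tops. +x into the rack, towards the wall; z up. Rails: channels 186 mm long, open to the middle, 9 mm between flanges, 185 mm web to web (play 5 mm up, 2.5 mm to each side). Mouths flare 16 mm outwards by about 8 mm up, down and sideways. Between left and right rails: 156 mm open, no crossbar
- rails_top (a point): the same point of the top pair of rails, 45 mm above the middle pair and alike
- rails_low (a point): the same point of the low pair of rails, 45 mm below the middle pair and alike; the bulbs stand in the way there
- clip_left (a joint): how far the left (+y) spring clip of the middle pair is pushed aside, m: 0 at rest, 0.004 by a tray passing, at most 0.0075. A brass nose, radius 6 mm, standing 4 mm into the tray's path 29 mm before a solid end stop. Where stop and clips sit is set by hand and not measured: a tray at the stop has its leading edge 140 to 182 mm inside the mouths
- clip_right (a joint): the same for the right (-y) clip. The tray's bevels part both clips (push of roughly 5 to 15 N), they rub along its edges (2 to 6 N) and spring back to 0 in the notches, about 2 mm before the tray meets the stops. They then hold it in when it is let go. Pressing the tray on rails or stops with over 25 N is ramming it
- rack: chrome wire rack on a tiled wall; origin on its middle line at the rail mouths, 120 mm below rails_mid, axes as there. 216 mm wide, 205 mm deep, corner posts 226 mm high, mesh basket at its foot. From 160 mm inside the mouths, 245 to 292 mm above the origin, an emergency light in spring clips; wall 347 mm high over the table, 420 mm wide
- bulb_a: frosted bulb standing on its cap in a wire collar in the basket, 55 mm in diameter, 89 mm high; origin at its foot. Leave alone
- bulb_b: the second bulb, alike. Leave alone
- tub: clear tub with a blue lid in the basket, 75 x 90 x 45 mm; origin at its foot. Leave alone
- tester: grey socket tester in the basket, 52 x 66 x 48 mm with its pins up; origin at its foot. Leave alone
- screwdriver: screwdriver lying on the table. Leave alone
- carton: cardboard carton on the table, 65 x 65 x 110 mm; origin at its foot. Leave alone
- jar: jar with a red cap on the table, 60 mm in diameter, 75 mm high; origin at its foot. Leave alone

How it is judged:
On the way, in this order (a step that is already met when the one before it is completed fails the run):
1. the tray is lifted clear of the table (height (world z) of tray_mid above 0.05 m), for 0.1 s.
2. the tray's leading edge is in the middle pair of rails (x of tray_mid in the frame of rails_mid above -0.065 m and z of tray_mid in the frame of rails_mid between -0.003 and 0.01 m and y of tray_mid in the frame of rails_mid between -0.006 and 0.006 m), for 0.1 s.
3. the tray parts both spring clips (value of joint each of clip_left, clip_right above 0.002 m and x of tray_mid in the frame of rails_mid above 0.02 m and z of tray_mid in the frame of rails_mid between -0.003 and 0.01 m and y of tray_mid in the frame of rails_mid between -0.006 and 0.006 m), for 0.02 s.
At the end, for the whole second after the job is handed in: The tray rests released and still on the middle pair of rails, level and straight (within 0.06 rad), within 5.5 mm of its end stops, with both spring clips back within 1.8 mm of rest in its notches (x of tray_mid in the frame of clip_left above -0.0565 m and z of tray_mid in the frame of rails_mid between -0.003 and 0.01 m and y of tray_mid in the frame of rails_mid between -0.006 and 0.006 m and value of joint each of clip_left, clip_right below 0.0018 m and angle between the x axis of tray_mid and the x axis of rails_mid, either way round below 0.06 rad and angle between the z axis of tray_mid and the z axis of rails_mid, either way round below 0.06 rad and linear speed of tray below 0.02 m/s); the robot touches nothing.
It fails at once if the tray is forced against the rack with its rails, end stops and clips with more than 25 N (contact force between tray and rack above 25 N).
It fails at once if something else is moved by more than 30 mm (distance of any of bulb_a, bulb_b, tub, tester, screwdriver, carton, jar from where it was at the start of the episode above 0.03 m).
It also fails if it takes over 72 s, if anything falls off the work surface, if the arm or the gripper's body presses on something with over 40 N, if the wrist force passes 120 N, or if a joint passes its speed limit or range.

## Working session

There is one attempt and no reset: what is moved stays moved. The work goes in short steps, Python scripts to look and compute and a shell command to move; the robot and the scene stay as the last step left them, time stands still between calls to the robot, and variables do not carry over. Pictures are saved under pics/ and viewed, and the job is handed in when it is done.

```bash
mkdir -p pics
cat > h.py <<'E'
import numpy as np, cv2
from bench import robot
def cam(n):
    o=robot.get_obs(); s=robot.snapshot(n)
    if 'hand_eye' in s:
        from scipy.spatial.transform import Rotation as R
        T=np.eye(4);T[:3,:3]=R.from_euler('xyz',o['ee_rot']).as_matrix();T[:3,3]=o['tool_pos']
        M=T@np.array(s['hand_eye'])
    else:
        Rm=cv2.Rodrigues(np.array(s['rvec'],float))[0]
        M=np.eye(4);M[:3,:3]=Rm.T;M[:3,3]=-Rm.T@np.array(s['tvec'],float).ravel()
    s['M']=M
    return s
def cloud(s):
    d=s['depth'];K=np.array(s['mtx']);v,u=np.mgrid[:d.shape[0],:d.shape[1]]
    P=np.stack([(u-K[0,2])/K[0,0]*d,(v-K[1,2])/K[1,1]*d,d],-1)
    W=P@s['M'][:3,:3].T+s['M'][:3,3]; W[d<=0]=np.nan
    return W
def save(s,n): cv2.imwrite('pics/'+n,s['image'][:,:,::-1])
E
python3 - <<'E'
from h import *
for n in('scene','top','wrist'):
    s=cam(n);save(s,n+'0.png');np.savez(n+'0.npz',W=cloud(s),im=s['image'],M=s['M'],K=s['mtx'])
    print(n,s['M'].round(3).tolist(),np.array(s['mtx']).round(1).tolist())
print(robot.get_obs())
E
```

```text
scene [[-0.197, 0.583, -0.788, 1.174], [0.98, 0.125, -0.152, 0.199], [0.01, -0.803, -0.596, 0.588], [0.0, 0.0, 0.0, 1.0]] [[387.0, 0.0, 281.3], [0.0, 387.0, 209.0], [0.0, 0.0, 1.0]]
top [[-0.008, -0.997, 0.072, 0.515], [-1.0, 0.008, 0.003, 0.077], [-0.003, -0.072, -0.997, 1.187], [0.0, 0.0, 0.0, 1.0]] [[507.7, 0.0, 280.7], [0.0, 507.7, 201.9], [0.0, 0.0, 1.0]]
wrist [[0.247, 0.936, 0.251, 0.061], [0.969, -0.238, -0.066, 0.552], [-0.002, 0.259, -0.966, 0.384], [0.0, 0.0, 0.0, 1.0]] [[309.6, 0.0, 278.9], [0.0, 309.6, 215.9], [0.0, 0.0, 1.0]]
{'time': 0.15, 'joint_positions': array([ 1.21887723e+00,  8.78171097e-02,  1.37189563e+00, -1.19805987e-05,
        1.68357561e+00, -1.03090692e-01]), 'qvel': array([-0.00033373, -0.00253408, -0.00451771,  0.00019177,  0.00311007,
        0.00069954]), 'joint_torque': array([ 1.85809025e-03, -3.40641725e+01, -3.02794397e+01,  7.18565821e-02,
        3.04812659e-02, -1.10190915e-04]), 'tool_pos': array([0.13532155, 0.53270734, 0.2265614 ]), 'ee_rot': array([-3.13990473e+00, -1.62657458e-04,  2.89276277e+00]), 'wrist_force': array([-0.02017989,  0.19659237, -0.49910774]), 'wrist_torque': array([-0.0269559 ,  0.04658055,  0.01244215]), 'width': 0.09430606348759059}
```

View pics/scene0.png

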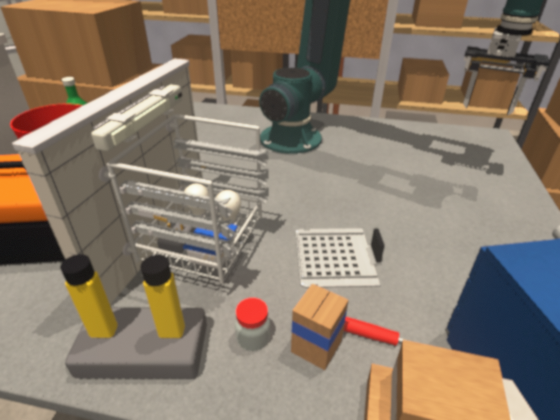

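View pics/top0.png

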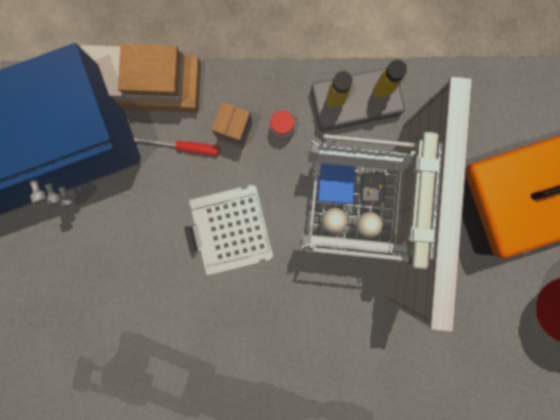

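View pics/wrist0.png

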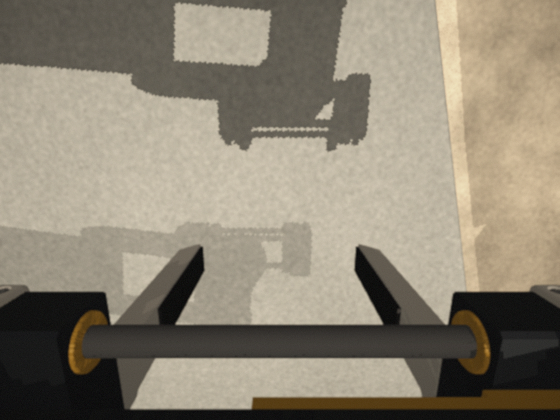

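Scene: rack on the right of the top view (mouths at col ~305, rows 145–250) and the tray at (231,230) with its handle at (191,238). The rack's +x is roughly world −y. Now I'll measure the points.

Run:
```python
import numpy as np,cv2
for n,(r0,r1,c0,c1) in(('top',(120,280,170,430)),('scene',(90,300,90,400))):
    z=np.load(n+'0.npz');im=z['im'][r0:r1,c0:c1,::-1]
    f=800/(c1-c0); f=min(f,600/(r1-r0))
    cv2.imwrite(f'pics/{n}crop.png',cv2.resize(im,None,fx=f,fy=f,interpolation=cv2.INTER_CUBIC))
    W=z['W'][r0:r1,c0:c1]
    h=np.clip(W[...,2]/0.36,0,1); h=np.nan_to_num(h)
    cv2.imwrite(f'pics/{n}z.png',cv2.applyColorMap(cv2.resize((h*255).astype(np.uint8),None,fx=f,fy=f,interpolation=0),cv2.COLORMAP_JET))
W=np.load('top0.npz')['W']
# tray pixels
m=np.zeros(W.shape[:2],bool);m[170:285,175:285]=1
h=m&(W[...,2]>0.03)&(W[...,2]<0.08)
print('handle',h.sum(),W[h].mean(0),W[h].min(0),W[h].max(0))
for r in range(222,252,4): print(r,[f'{W[r,c,2]*1000:.0f}' for c in range(182,206,2)])
```

```text
handle 178 [0.51862149 0.28398376 0.05255842] [0.49150697 0.27367095 0.03077913] [0.54572273 0.29625441 0.06334407]
222 ['2', '3', '-0', '1', '-3', '0', '5', '3', '8', '5', '6', '6']
226 ['-2', '54', '58', '57', '32', '6', '5', '4', '6', '10', '6', '2']
230 ['5', '3', '57', '60', '50', '19', '6', '6', '6', '7', '6', '6']
234 ['1', '1', '59', '53', '51', '35', '6', '6', '8', '3', '2', '4']
238 ['-2', '1', '55', '58', '58', '48', '21', '3', '3', '4', '3', '6']
242 ['2', '-2', '-2', '58', '56', '55', '34', '-0', '4', '9', '7', '6']
246 ['2', '2', 'nan', '58', '54', '51', '42', '22', '4', '2', '7', '11']
250 ['3', '-2', '3', '-3', '53', '52', '43', '1', '2', '-0', '5', '3']
```

View pics/topcrop.png

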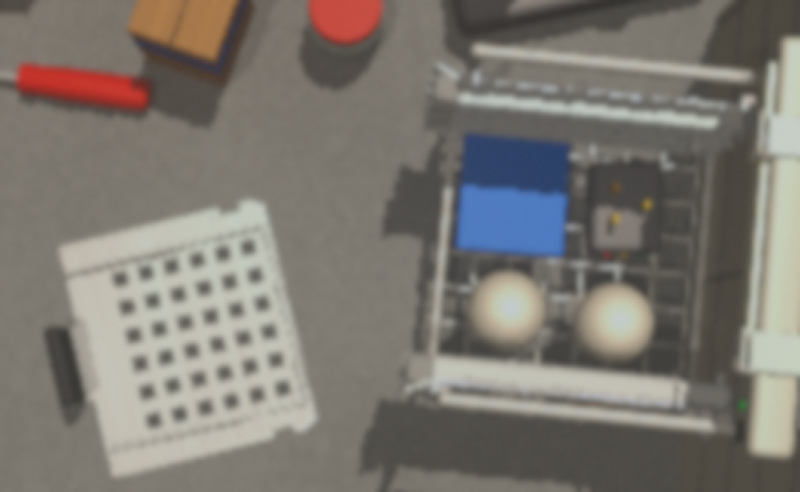

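View pics/topz.png

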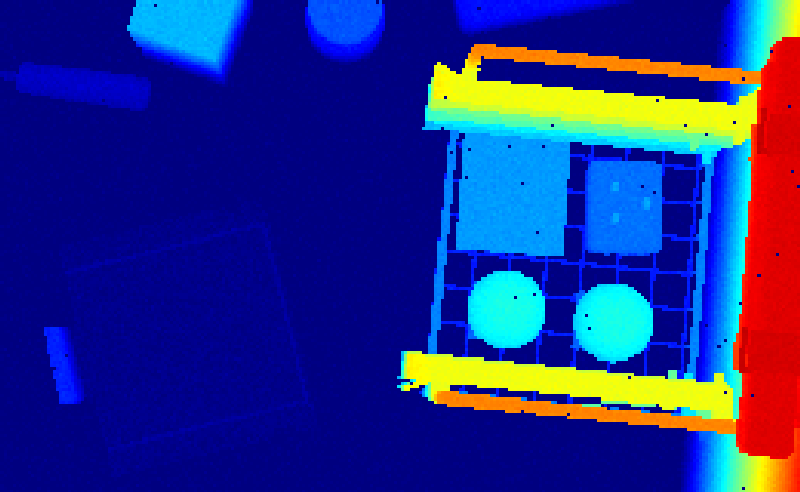

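View pics/scenecrop.png

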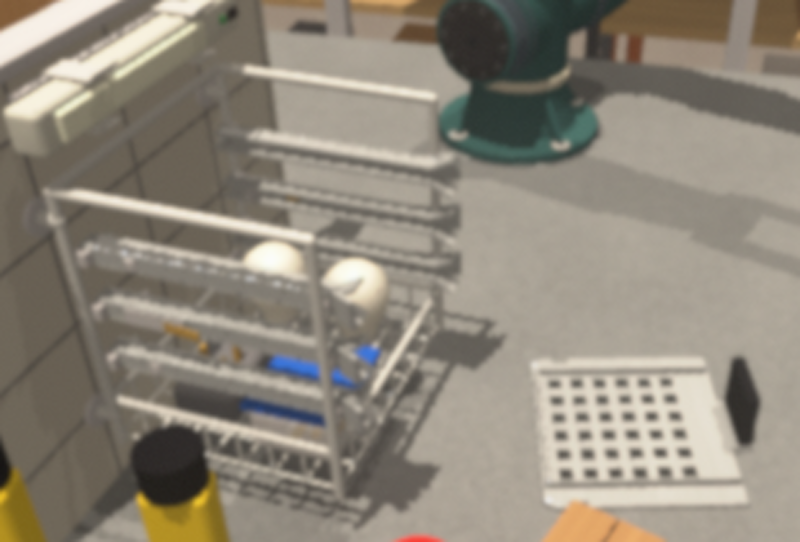

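Run:
```python
import numpy as np,cv2
t=np.load('top0.npz');W=t['W'];im=t['im']
def reg(r0,r1,c0,c1,z0,z1):
    m=np.zeros(W.shape[:2],bool);m[r0:r1,c0:c1]=1
    return m&(W[...,2]>z0)&(W[...,2]<z1)
def line(P):
    c=P.mean(0);u,s,v=np.linalg.svd(P-c,full_matrices=False);d=v[0];d=d if d[1]<0 else -d
    return c,d
for name,a in {'barL':(130,165,310,420),'barR':(235,275,300,420)}.items():
    for z0,z1 in((.235,.30),(.18,.235)):
        m=reg(*a,z0,z1);P=W[m]
        c,d=line(P[:,:2]);zs=P[:,2]
        e=np.array([d[1],-d[0]]) 
        print(name,m.sum(),c.round(4),'yaw',np.degrees(np.arctan2(d[1],d[0])).round(2),'z',np.percentile(zs,[5,25,50,75,95]).round(4),'along',np.percentile((P[:,:2]-c)@d,[0,2,98,100]).round(4),'acr',np.percentile((P[:,:2]-c)@e,[2,10,50,90,98]).round(4))
# tray
g=im.astype(int);m=np.zeros(W.shape[:2],np.uint8);m[180:285,185:285]=1
m&=((g.min(-1)>135)).astype(np.uint8)
m=cv2.morphologyEx(m,cv2.MORPH_CLOSE,np.ones((7,7),np.uint8))
n,l,st,_=cv2.connectedComponentsWithStats(m);k=1+st[1:,4].argmax();m=(l==k)
ys,xs=np.nonzero(m);Kc=t['K'];M=t['M']
ray=np.stack([(xs-Kc[0,2])/Kc[0,0],(ys-Kc[1,2])/Kc[1,1],np.ones(len(xs))],-1)@M[:3,:3].T
P=M[:3,3]+ray*((0.004-M[2,3])/ray[:,2])[:,None]
print(cv2.minAreaRect((P[:,:2]*1000).astype(np.float32)),st[k])
h=reg(215,260,180,205,.05,.07);c,d=line(W[h][:,:2]);print('handle',c,np.degrees(np.arctan2(d[1],d[0])))
```

```text
barL 430 [ 0.6935 -0.0821] yaw -96.99 z [0.2641 0.2672 0.2684 0.2698 0.2718] along [-0.0843 -0.0822  0.0835  0.0876] acr [-0.0051 -0.004  -0.0003  0.0027  0.0039]
barL 1166 [ 0.6778 -0.0768] yaw -96.4 z [0.2063 0.2175 0.22   0.2217 0.2243] along [-0.0994 -0.097   0.1003  0.1033] acr [-0.0134 -0.0079  0.0006  0.0071  0.0086]
barR 452 [ 0.4876 -0.0664] yaw -96.02 z [0.2645 0.2674 0.2687 0.27   0.2724] along [-0.0911 -0.0883  0.0834  0.1124] acr [-0.0325 -0.0029  0.0003  0.0037  0.0047]
barR 1096 [ 0.5019 -0.0652] yaw -99.15 z [0.2068 0.2188 0.2204 0.222  0.2255] along [-0.1073 -0.104   0.1162  0.1175] acr [-0.014  -0.01   -0.0013  0.0088  0.0333]
((538.7864379882812, 197.93807983398438), (182.13133239746094, 164.35682678222656), 13.6185884475708) [ 189  184   85   91 5456]
handle [0.51844482 0.28495741] -166.15705507427276
```

Consistent with the given sizes: the tray rectangle is 182×164 mm, yaw about −76.4°, and its handle top is at z≈0.057. The rack yaw is about −96.4° and its posts top out at z≈0.268. I'll move toward the tray and then look at the rack closely with the wrist camera.

```bash
python3 -m inch '[{"linear":[0.4,-0.25,0.2],"twist":0.1,"gripper":1},{"linear":[0.7,-0.45,0.3],"twist":0.2,"gripper":1},{"linear":[1,-0.62,0.4],"twist":0.3,"gripper":1}]'
python3 -m inch '[{"linear":[0.4,-0.25,0.2],"twist":0.1,"gripper":1},{"linear":[0.7,-0.45,0.3],"twist":0.165,"gripper":1},{"linear":[1,-0.62,0.4],"twist":0.165,"gripper":1}]'
python3 -m inch '[{"linear":[0.4,-0.25,0.1],"twist":0,"gripper":1},{"linear":[0.7,-0.45,0.2],"twist":0,"gripper":1},{"linear":[1,-0.62,0.3],"twist":0,"gripper":1}]'
python3 -m inch '[{"linear":[0.4,-0.25,0],"twist":0,"gripper":1},{"linear":[0.7,-0.45,0],"twist":0,"gripper":1},{"linear":[0.8,-0.62,0],"twist":0,"gripper":1},{"linear":[0.8,-0.62,0],"twist":0,"gripper":1},{"linear":[0.8,-0.62,0],"twist":0,"gripper":1}]'
python3 - <<'E'
from h import *
o=robot.get_obs();print(o['time'],o['tool_pos'],o['ee_rot'],o['joint_positions'])
s=cam('wrist');save(s,'w1.png');np.savez('w1.npz',W=cloud(s),im=s['image'],M=s['M'],K=s['mtx'])
E
```

```text
time: 0.4
tool_pos: [0.2356, 0.4703, 0.2676]
ee_rot: [-3.141, -0.0, -3.068]
wrist_force: [0.8, 0.8, 0.9]
width: 0.094
time: 0.65
tool_pos: [0.3366, 0.4077, 0.3084]
ee_rot: [3.141, 0.0, -2.901]
wrist_force: [0.7, 0.1, -0.8]
width: 0.0938
time: 0.9
tool_pos: [0.4369, 0.3452, 0.3377]
ee_rot: [-3.141, -0.0, -2.904]
wrist_force: [0.2, 0.5, -0.6]
width: 0.0941
time: 1.32
tool_pos: [0.5159, 0.2843, 0.3366]
ee_rot: [3.141, -0.002, -2.906]
wrist_force: [0.2, 1.3, -0.1]
width: 0.0941
1.3167 [0.51590901 0.2843055  0.33663708] [ 3.14122881e+00 -1.81686603e-03 -2.90568061e+00] [ 4.07061420e-01  1.83744641e-01  1.04806524e+00  7.08707698e-04
  1.91151105e+00 -1.39941037e+00]
```

View pics/w1.png

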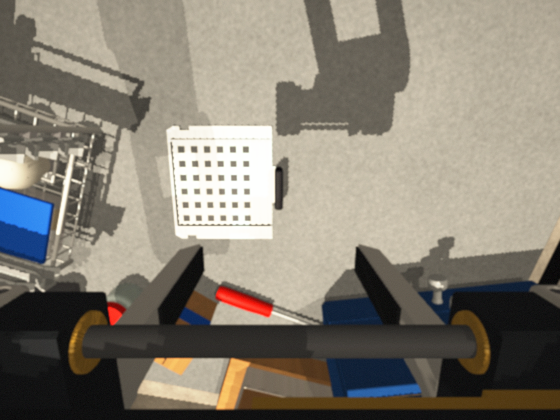

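Wrist view: tray at (222,182), handle vertical at (279,188), rack on the left. Next, a survey from above the rack mouths.

```bash
python3 -m inch '[{"linear":[0.2,-0.4,0],"twist":-0.1,"gripper":1},{"linear":[0.5,-0.8,0],"twist":-0.2,"gripper":1},{"linear":[0.7,-1,0],"twist":-0.33,"gripper":1}]'
python3 -m inch '[{"linear":[0.2,-0.4,0],"twist":0,"gripper":1},{"linear":[0.5,-0.8,0],"twist":0,"gripper":1},{"linear":[0.7,-1,0],"twist":0,"gripper":1},{"linear":[0.7,-1,0],"twist":0,"gripper":1},{"linear":[0.7,-1,0],"twist":0,"gripper":1},{"linear":[0.7,-1,0],"twist":0,"gripper":1}]'
python3 - <<'E'
from h import *
o=robot.get_obs();print(o['time'],o['tool_pos'],o['ee_rot'],o['qvel'].round(3))
s=cam('wrist');save(s,'w2.png');np.savez('w2.npz',W=cloud(s),im=s['image'],M=s['M'],K=s['mtx'])
E
```

```text
time: 1.62
tool_pos: [0.5844, 0.186, 0.339]
ee_rot: [3.141, 0.002, 3.044]
wrist_force: [-0.1, 1.1, -0.2]
width: 0.0939
time: 2.12
tool_pos: [0.6548, 0.0869, 0.3376]
ee_rot: [3.141, -0.001, 3.047]
wrist_force: [-0.3, -0.1, -0.4]
width: 0.0937
2.1167 [0.65479638 0.08687913 0.33759183] [ 3.14070482e+00 -5.76348581e-04  3.04737838e+00] [ 0.018 -0.023  0.001 -0.004 -0.002 -0.002]
```

View pics/w2.png

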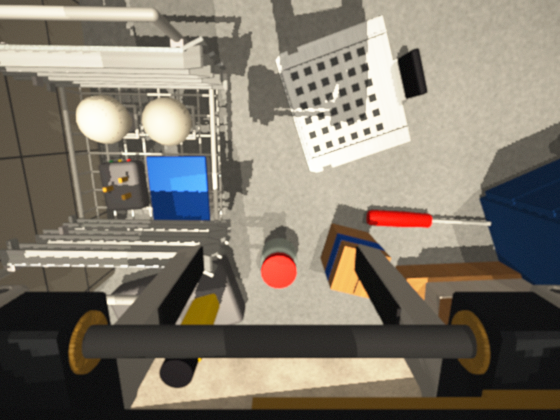

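Run:
```python
import numpy as np,cv2
z=np.load('w2.npz');W=z['W'];im=z['im']
f=2.6;r=(0,300,0,270)
cv2.imwrite('pics/w2c.png',cv2.resize(im[0:220,0:260,::-1],None,fx=2.7,fy=2.7,interpolation=cv2.INTER_CUBIC))
h=np.nan_to_num(W[0:220+60,0:260,2]);cv2.imwrite('pics/w2z.png',cv2.applyColorMap(cv2.resize((np.clip(h/.3,0,1)*255).astype(np.uint8),None,fx=2.1,fy=2.1,interpolation=0),cv2.COLORMAP_JET))
hist=np.histogram(h[(h>.05)&(h<.32)],bins=np.arange(.05,.32,.005));
print([(round(b,3),int(n)) for b,n in zip(hist[1],hist[0])])
```

```text
[(np.float64(0.05), 1682), (np.float64(0.055), 827), (np.float64(0.06), 272), (np.float64(0.065), 375), (np.float64(0.07), 584), (np.float64(0.075), 998), (np.float64(0.08), 1403), (np.float64(0.085), 1503), (np.float64(0.09), 1695), (np.float64(0.095), 1818), (np.float64(0.1), 3042), (np.float64(0.105), 612), (np.float64(0.11), 779), (np.float64(0.115), 1924), (np.float64(0.12), 1021), (np.float64(0.125), 1502), (np.float64(0.13), 2420), (np.float64(0.135), 1815), (np.float64(0.14), 1995), (np.float64(0.145), 579), (np.float64(0.15), 808), (np.float64(0.155), 879), (np.float64(0.16), 2216), (np.float64(0.165), 643), (np.float64(0.17), 1375), (np.float64(0.175), 1926), (np.float64(0.18), 417), (np.float64(0.185), 192), (np.float64(0.19), 130), (np.float64(0.195), 112), (np.float64(0.2), 369), (np.float64(0.205), 2131), (np.float64(0.21), 135), (np.float64(0.215), 2207), (np.float64(0.22), 5202), (np.float64(0.225), 416), (np.float64(0.23), 35), (np.float64(0.235), 34), (np.float64(0.24), 29), (np.float64(0.245), 41), (np.float64(0.25), 36), (np.float64(0.255), 41), (np.float64(0.26), 80), (np.float64(0.265), 2041), (np.float64(0.27), 207), (np.float64(0.275), 0), (np.float64(0.28), 0), (np.float64(0.285), 0), (np.float64(0.29), 0), (np.float64(0.295), 0), (np.float64(0.3), 0), (np.float64(0.305), 0), (np.float64(0.31), 0)]
```

View pics/w2c.png

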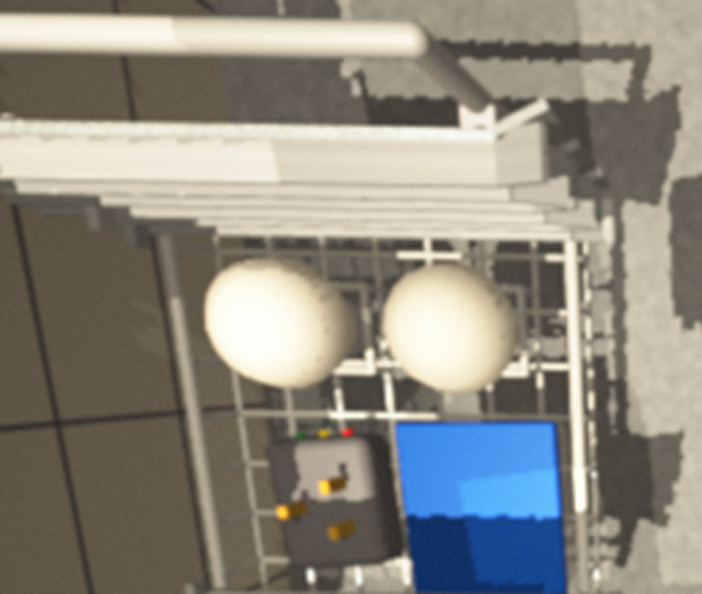

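View pics/w2z.png

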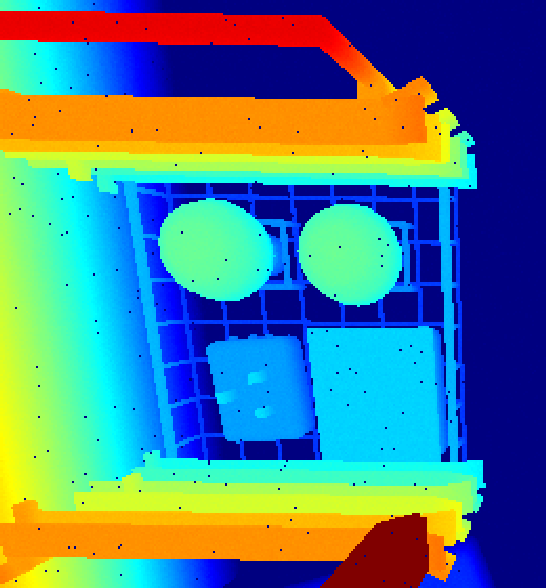

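Run:
```python
import numpy as np
for n in('w2','top0'):
    z=np.load(n+'.npz');W=z['W'].reshape(-1,3);W=W[np.isfinite(W[:,0])]
    W=W[(W[:,0]>.44)&(W[:,0]<.74)&(W[:,1]<.06)&(W[:,1]>-.17)]
    O=np.array([.59,.02])
    for th in(-96.4,):
        a=np.radians(th);ex=np.array([np.cos(a),np.sin(a)]);ey=np.array([-ex[1],ex[0]])
        x=(W[:,:2]-O)@ex;y=(W[:,:2]-O)@ey;zz=W[:,2]
        for lo,hi,nm in((.216,.226,'top up'),(.203,.2115,'top low'),(.171,.181,'mid up'),(.158,.167,'mid low'),(.113,.122,'low low'),(.262,.274,'bar')):
            m=(zz>lo)&(zz<hi)
            for s in(1,-1):
                k=m&(s*y>.06)&(s*y<.125)
                if k.sum()<150: continue
                ei=[];eo=[];xc=[]
                for x0 in np.arange(.03,.15,.01):
                    q=k&(x>=x0)&(x<x0+.01)
                    if q.sum()>6:
                        ei.append(np.percentile(s*y[q],3)*s);eo.append(np.percentile(s*y[q],97)*s);xc.append(x0+.005)
                if len(ei)<4: continue
                pi=np.polyfit(xc,ei,1);po=np.polyfit(xc,eo,1)
                print(n,nm,'L' if s>0 else 'R',k.sum(),'z',np.median(zz[k]).round(4),'inner@.08',np.polyval(pi,.08).round(4),'slope deg',np.degrees(pi[0]).round(2),'outer',np.polyval(po,.08).round(4),np.degrees(po[0]).round(2),'x',np.percentile(x[k],[0,1,50,99]).round(4))
```

```text
w2 top up L 2649 z 0.2203 inner@.08 0.0904 slope deg 0.1 outer 0.1054 0.34 x [-0.0111 -0.0072  0.1034  0.1798]
w2 top up R 4470 z 0.2205 inner@.08 -0.0695 slope deg 0.08 outer -0.0845 0.05 x [-0.0112 -0.0072  0.0711  0.1517]
w2 top low L 1141 z 0.2082 inner@.08 0.0883 slope deg 0.05 outer 0.0938 0.01 x [-0.0113 -0.0087  0.0947  0.1805]
w2 top low R 1112 z 0.2083 inner@.08 -0.0674 slope deg 0.07 outer -0.0708 0.09 x [-0.011  -0.009   0.0755  0.1639]
w2 mid up L 1526 z 0.1753 inner@.08 0.0903 slope deg 0.11 outer 0.0993 0.03 x [-0.011  -0.0081  0.0914  0.1785]
w2 mid up R 856 z 0.1754 inner@.08 -0.0695 slope deg -0.02 outer -0.0722 0.07 x [-0.0112 -0.0102  0.0968  0.1893]
w2 mid low L 848 z 0.1632 inner@.08 0.0881 slope deg 0.11 outer 0.0931 0.22 x [-0.0115 -0.008   0.0818  0.1792]
w2 mid low R 828 z 0.1633 inner@.08 -0.0676 slope deg 0.12 outer -0.0707 0.02 x [-0.011  -0.0088  0.0861  0.1894]
w2 low low L 642 z 0.1181 inner@.08 0.0881 slope deg 0.08 outer 0.0926 0.01 x [-0.0111 -0.008   0.0863  0.1802]
w2 low low R 613 z 0.1183 inner@.08 -0.0678 slope deg 0.14 outer -0.0705 0.03 x [-0
[... 334 characters left out ...]
-0.012  -0.0051  0.0914  0.1882]
top0 top low L 197 z 0.2083 inner@.08 0.0895 slope deg 0.04 outer 0.0926 0.18 x [-0.0124 -0.008   0.0838  0.1791]
top0 mid up L 176 z 0.1752 inner@.08 0.0913 slope deg 0.16 outer 0.0944 -0.04 x [-0.0125 -0.0035  0.0902  0.1773]
top0 mid low L 167 z 0.1629 inner@.08 0.0896 slope deg 0.11 outer 0.0924 0.09 x [-0.0126 -0.0116  0.0824  0.178 ]
top0 low low L 151 z 0.1183 inner@.08 0.0895 slope deg 0.28 outer 0.0924 0.32 x [-0.0093 -0.0048  0.0852  0.1768]
top0 bar L 411 z 0.2684 inner@.08 0.1115 slope deg 0.29 outer 0.1187 0.08 x [0.0063 0.008  0.0911 0.1756]
top0 bar R 430 z 0.2687 inner@.08 -0.089 slope deg 0.1 outer -0.0961 0.33 x [0.0067 0.0084 0.0932 0.1786]
```

```bash
cat > tr.py <<'E'
import numpy as np,cv2
def tray(z,z0,box,thr=150,rad=None):
    """fit tray sheet rect at plane height z0 from white mask in box"""
    W=z['W'];g=z['im'].astype(int);m=np.zeros(W.shape[:2],np.uint8);r0,r1,c0,c1=box;m[r0:r1,c0:c1]=1
    m&=((g.min(-1)>thr)&(np.abs(W[...,2]-z0)<.012)).astype(np.uint8)
    m=cv2.morphologyEx(m,cv2.MORPH_CLOSE,np.ones((9,9),np.uint8));m=cv2.morphologyEx(m,cv2.MORPH_OPEN,np.ones((5,5),np.uint8))
    n,l,st,_=cv2.connectedComponentsWithStats(m);k=1+st[1:,4].argmax();m=(l==k)
    ys,xs=np.nonzero(m);K=z['K'];M=z['M']
    ray=np.stack([(xs-K[0,2])/K[0,0],(ys-K[1,2])/K[1,1],np.ones(len(xs))],-1)@M[:3,:3].T
    P=M[:3,3]+ray*((z0-M[2,3])/ray[:,2])[:,None]
    return cv2.minAreaRect((P[:,:2]*1000).astype(np.float32)),st[k],np.nanmedian(W[m][:,2])
E
python3 - <<'E'
from tr import *
for n,b in(('w1',(110,250,150,276)),('w2',(5,180,265,420))):
    z=np.load(n+'.npz')
    print(n,tray(z,.004,b))
    W=z['W'];h=np.zeros(W.shape[:2],bool)
    h=(W[...,2]>.05)&(W[...,2]<.062)&(abs(W[...,0]-.518)<.05)&(abs(W[...,1]-.285)<.03)
    P=W[h][:,:2];c=P.mean(0);d=np.linalg.svd(P-c,full_matrices=False)[2][0];print(h.sum(),c,np.degrees(np.arctan2(d[1],d[0])),cv2.minAreaRect((P*1000).astype(np.float32)))
E
```

```text
w1 (((540.9564819335938, 181.8999481201172), (222.5432586669922, 199.99839782714844), 13.285775184631348), array([  151,   110,   125,   140, 14247], dtype=int32), np.float64(0.003701656744337034))
315 [0.51654228 0.28318863] 13.355736009842696 ((516.8660888671875, 283.2863464355469), (56.44740295410156, 10.236687660217285), 13.337055206298828)
w2 (((537.5697021484375, 199.33309936523438), (245.0793914794922, 242.43321228027344), 84.55136108398438), array([  265,     5,   155,   175, 21960], dtype=int32), np.float64(0.0033185615693835935))
483 [0.51773753 0.28227794] 13.399336763860832 ((517.7883911132812, 283.1069030761719), (57.810359954833984, 12.817546844482422), 13.36413860321045)
```

Rails fit: 155.7 mm between inner lips (156 given), lower flange tops at z=0.1633, yaw −96.3°. The handle is 57×12 mm at (0.5175, 0.2832), with tray yaw −76.6°. Moving over the handle.

```bash
python3 -m inch '[{"linear":[-0.2,0.4,0],"twist":0.1,"gripper":1},{"linear":[-0.5,0.8,0],"twist":0.2,"gripper":1},{"linear":[-0.7,1,0],"twist":0.313,"gripper":1},{"linear":[-0.7,1,0],"twist":0.313,"gripper":1}]'
python3 -m inch '[{"linear":[-0.2,0.3,-0.2],"twist":0,"gripper":1},{"linear":[-0.4,0.6,-0.5],"twist":0,"gripper":1},{"linear":[-0.673,0.963,-0.8],"twist":0,"gripper":1},{"linear":[-0.673,0.963,-1],"twist":0,"gripper":1},{"linear":[-0.673,0.963,-1],"twist":0,"gripper":1}]'
python3 -m inch '[{"linear":[0,0,-0.3],"twist":0,"gripper":1},{"linear":[0,0,-0.6],"twist":0,"gripper":1},{"linear":[0,0,-0.9],"twist":0,"gripper":1},{"linear":[0,0,-1],"twist":0,"gripper":1},{"linear":[0,0,-1],"twist":0,"gripper":1},{"linear":[0,0,-1],"twist":0,"gripper":1}]'
python3 - <<'E'
from h import *
o=robot.get_obs();print(o['time'],o['tool_pos'],o['ee_rot'],np.degrees(o['ee_rot'][2])-90)
s=cam('wrist');save(s,'w3.png');np.savez('w3.npz',W=cloud(s),im=s['image'],M=s['M'],K=s['mtx'])
E
```

```text
time: 2.5
tool_pos: [0.5799, 0.1923, 0.3403]
ee_rot: [3.138, 0.002, -2.896]
wrist_force: [0.7, -0.8, 1.1]
width: 0.094
time: 2.92
tool_pos: [0.5114, 0.284, 0.2308]
ee_rot: [-3.141, -0.013, -2.903]
wrist_force: [-0.4, -1.1, -2.3]
width: 0.0941
time: 3.42
tool_pos: [0.5189, 0.2816, 0.1393]
ee_rot: [3.141, 0.002, -2.91]
wrist_force: [0.4, -0.5, -0.0]
width: 0.094
3.4167 [0.51890092 0.2815689  0.13934039] [ 3.14135747e+00  2.02352226e-03 -2.91013598e+00] -256.7385092956132
```

View pics/w3.png

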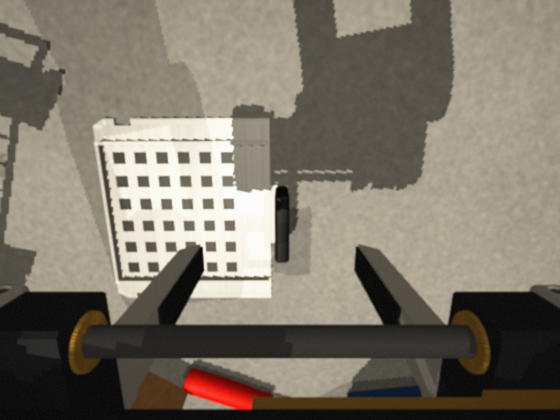

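Run:
```python
import numpy as np,cv2
z=np.load('w3.npz');W=z['W']
h=(W[...,2]>.05)&(W[...,2]<.062)&(abs(W[...,0]-.518)<.05)&(abs(W[...,1]-.285)<.03)
print(cv2.minAreaRect((W[h][:,:2]*1000).astype(np.float32)),np.median(W[h][:,2]))
from h import *
print(robot.get_obs()['tool_pos'],robot.get_obs()['qvel'].round(3))
```

```text
((517.6774291992188, 283.6512145996094), (57.28196716308594, 11.815740585327148), 13.505900382995605) 0.05564467938947104
[0.51956295 0.28183842 0.14047185] [-0.002 -0.01  -0.017  0.001 -0.004  0.001]
```

```bash
python3 -m inch '[{"linear":[-0.01,0.018,-0.25],"twist":0,"gripper":1},{"linear":[-0.01,0.018,-0.5],"twist":0,"gripper":1},{"linear":[-0.01,0.018,-0.75],"twist":0,"gripper":1},{"linear":[-0.01,0.018,-0.9],"twist":0,"gripper":1},{"linear":[-0.01,0.018,-1],"twist":0,"gripper":1},{"linear":[-0.01,0.018,-1],"twist":0,"gripper":1},{"linear":[-0.01,0.018,-1],"twist":0,"gripper":1}]'
python3 -m inch '[{"linear":[0,0,0],"twist":0,"gripper":0},{"linear":[0,0,0],"twist":0,"gripper":0},{"linear":[0,0,0],"twist":0,"gripper":0},{"linear":[0,0,0],"twist":0,"gripper":0},{"linear":[0,0,0],"twist":0,"gripper":0},{"linear":[0,0,0],"twist":0,"gripper":0},{"linear":[0,0,0],"twist":0,"gripper":0},{"linear":[0,0,0],"twist":0,"gripper":0}]'
```

```text
time: 4.05
tool_pos: [0.5184, 0.2836, 0.0393]
ee_rot: [3.141, 0.003, -2.91]
wrist_force: [0.1, 1.4, 0.1]
width: 0.0939
time: 4.72
tool_pos: [0.5171, 0.2832, 0.0375]
ee_rot: [3.142, -0.0, -2.91]
wrist_force: [0.0, -0.5, 0.9]
width: 0.0441
```

```bash
python3 -m inch '[{"linear":[0,0,0],"twist":0,"gripper":0},{"linear":[0,0,0],"twist":0,"gripper":0},{"linear":[0,0,0],"twist":0,"gripper":0},{"linear":[0,0,0],"twist":0,"gripper":0},{"linear":[0,0,0],"twist":0,"gripper":0},{"linear":[0,0,0],"twist":0,"gripper":0},{"linear":[0,0,0],"twist":0,"gripper":0},{"linear":[0,0,0],"twist":0,"gripper":0}]'
```

```text
time: 5.38
tool_pos: [0.5171, 0.2832, 0.0374]
ee_rot: [3.141, -0.0, -2.91]
wrist_force: [0.6, 0.2, -0.9]
width: 0.0118
```

```bash
python3 -m inch '[{"linear":[0,0,0.05],"twist":0,"gripper":0},{"linear":[0,0,0.15],"twist":0,"gripper":0},{"linear":[0,0,0.3],"twist":0,"gripper":0},{"linear":[0,0,0.5],"twist":0,"gripper":0},{"linear":[0,0,0.7],"twist":0,"gripper":0},{"linear":[0,0,0.85],"twist":0,"gripper":0},{"linear":[0,0,0.95],"twist":0,"gripper":0},{"linear":[0,0,1],"twist":0,"gripper":0},{"linear":[0,0,1],"twist":0,"gripper":0}]'
python3 -m inch '[{"linear":[0.1,0,0.1],"twist":-0.03,"gripper":0},{"linear":[0.25,-0.1,0.2],"twist":-0.08,"gripper":0},{"linear":[0.45,-0.15,0.35],"twist":-0.14,"gripper":0},{"linear":[0.65,-0.25,0.5],"twist":-0.2,"gripper":0},{"linear":[0.85,-0.35,0.6],"twist":-0.26,"gripper":0},{"linear":[1,-0.43,0.66],"twist":-0.31,"gripper":0},{"linear":[1,-0.43,0.66],"twist":-0.327,"gripper":0},{"linear":[1,-0.43,0.66],"twist":-0.327,"gripper":0},{"linear":[1,-0.43,0.66],"twist":-0.327,"gripper":0}]'
python3 - <<'E'
from h import *
o=robot.get_obs();print(o['time'],o['tool_pos'],o['ee_rot'],np.degrees(o['ee_rot'][2])-90)
for n in('wrist','top','scene'):
    s=cam(n);save(s,n+'4.png');np.savez(n+'4.npz',W=cloud(s),im=s['image'],M=s['M'],K=s['mtx'])
o=robot.get_obs();print(o['time'],o['tool_pos'],o['ee_rot'],o['wrist_force'],o['wrist_torque'])
E
```

```text
time: 6.13
tool_pos: [0.5177, 0.2835, 0.1391]
ee_rot: [3.141, 0.003, -2.91]
wrist_force: [-0.0, -1.0, -2.3]
width: 0.0119
time: 6.88
tool_pos: [0.616, 0.2404, 0.2015]
ee_rot: [-3.141, -0.004, 3.032]
wrist_force: [-0.3, -0.6, -2.8]
width: 0.0118
6.8833 [0.6160108  0.24035721 0.20153854] [-3.14082476 -0.00367397  3.03170194] 83.70372616576489
7.0333 [0.61593704 0.24075498 0.20249419] [-3.14108926e+00 -2.01862456e-03  3.03221486e+00] [ 0.15707909  1.07537608 -3.24225033] [ 0.11968244 -0.02397025  0.05571749]
```

View pics/wrist4.png

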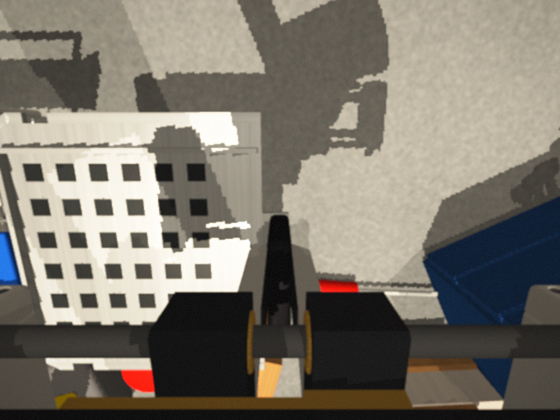

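View pics/scene4.png

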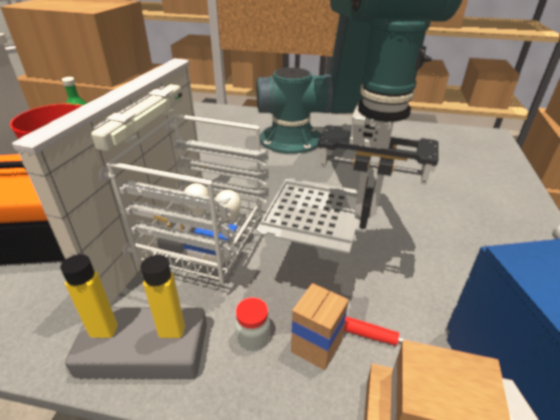

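View pics/top4.png

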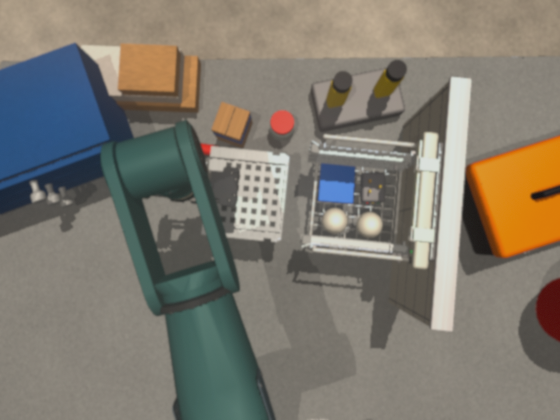

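```bash
cat > fit.py <<'E'
import numpy as np,sys
O=np.array([.59,.02]);a=np.radians(-96.4);ex=np.array([np.cos(a),np.sin(a)]);ey=np.array([-ex[1],ex[0]])
def fit(n,zc,xr=(-.25,.0),tol=.012):
    z=np.load(n+'.npz');W=z['W'].reshape(-1,3);im=z['im'].reshape(-1,3)
    W=W[np.isfinite(W[:,0])]
    x=(W[:,:2]-O)@ex;y=(W[:,:2]-O)@ey-.01025;zz=W[:,2]
    m=(abs(y)<.12)&(x>xr[0])&(x<xr[1])&(abs(zz-zc)<tol)
    x,y,zz=x[m],y[m],zz[m]
    k=np.ones(len(x),bool)
    for _ in range(4):
        A=np.c_[np.ones(k.sum()),x[k]-x.mean(),y[k]];p=np.linalg.lstsq(A,zz[k],rcond=None)[0]
        r=zz-np.c_[np.ones(len(x)),x-x.mean(),y]@p;k=abs(r)<.003
    print(n,k.sum(),'z at mid',p[0].round(4),'xmean',x.mean().round(4),'pitch deg(+x up)',np.degrees(p[1]).round(2),'roll(+y up)',np.degrees(p[2]).round(2))
    x,y=x[k],y[k]
    for s in(1,-1):
        e=[];xc=[]
        for x0 in np.arange(x.min(),x.max(),.008):
            q=(x>=x0)&(x<x0+.008)&(s*y>.05)
            if q.sum()>10: e.append(s*np.percentile(s*y[q],99));xc.append(x0+.004)
        e=np.array(e);xc=np.array(xc)
        if len(e)>4:
            g=abs(e-np.median(e))<.004
            pp=np.polyfit(xc[g],e[g],1);print('  side',s,g.sum(),'edge',np.polyval(pp,xc[g].mean()).round(4),'at x',xc[g].mean().round(3),'slope deg',np.degrees(pp[0]).round(2))
    for s in(1,-1):
        e=[];yc=[]
        for y0 in np.arange(-.07,.07,.008):
            q=(y>=y0)&(y<y0+.008)
            if q.sum()>10: e.append(s*np.percentile(s*x[q],99));yc.append(y0+.004)
        e=np.array(e);yc=np.array(yc)
        if len(e)>4:
            g=abs(e-np.median(e))<.004
            pp=np.polyfit(yc[g],e[g],1);print('  lead' if s>0 else '  rear',g.sum(),'x',np.polyval(pp,0).round(4),'slope deg',np.degrees(pp[0]).round(2))
if __name__=='__main__':
    for n in sys.argv[2:]: fit(n,float(sys.argv[1]))
E
python3 fit.py 0.168 wrist4 top4 scene4
```

```text
wrist4 47150 z at mid 0.1681 xmean -0.1267 pitch deg(+x up) 0.09 roll(+y up) -0.23
  side 1 10 edge 0.082 at x -0.104 slope deg -0.1
  side -1 19 edge -0.0975 at x -0.134 slope deg 0.42
  lead 16 x -0.0562 slope deg 0.72Traceback (most recent call last):
  File "fit.py", line 34, in <module>
    for n in sys.argv[2:]: fit(n,float(sys.argv[1]))
                           ~~~^^^^^^^^^^^^^^^^^^^^^^
  File "fit.py", line 32, in fit
    pp=np.polyfit(yc[g],e[g],1);print('  lead' if s>0 else '  rear',g.sum(),'x',np.polyval(pp,0).round(4),'slope deg',np.degrees(pp[0]).round(2))
    raise TypeError("expected non-empty vector for x")
TypeError: expected non-empty vector for x
```

The tray is level (0.1°/−0.2°), width checks out at 179.5 mm, its centre is 7.7 mm too far in rack −y, and its top is at z=0.168. The leading edge is 45 mm before the flares. Correcting.

```bash
sed -i 's/        if len(e)>4:/        if len(e)>4 and (abs(e-np.median(e))<.004).sum()>3:/' fit.py
python3 -m inch '[{"linear":[0.04,-0.005,0.01],"twist":0,"gripper":0},{"linear":[0.076,-0.009,0.017],"twist":0,"gripper":0},{"linear":[0.076,-0.009,0.017],"twist":0,"gripper":0},{"linear":[0.076,-0.009,0.017],"twist":0,"gripper":0},{"linear":[0.076,-0.009,0.017],"twist":0,"gripper":0}]'
python3 - <<'E'
from h import *
for n in('wrist','top'):
    s=cam(n);save(s,n+'5.png');np.savez(n+'5.npz',W=cloud(s),im=s['image'],M=s['M'],K=s['mtx'])
o=robot.get_obs();print(o['time'],o['tool_pos'],o['ee_rot'],o['wrist_force'],o['wrist_torque'])
E
python3 fit.py 0.1695 wrist5 top5
```

```text
time: 7.45
tool_pos: [0.6248, 0.2393, 0.2052]
ee_rot: [3.141, -0.0, 3.031]
wrist_force: [0.8, 0.7, -2.1]
width: 0.0118
7.55 [0.6246919  0.23930446 0.20518646] [ 3.14148322e+00 -1.04085470e-04  3.03069243e+00] [ 0.42726232  0.37907536 -2.27380826] [ 0.23092702  0.03098227 -0.02517616]
wrist5 47144 z at mid 0.1718 xmean -0.1267 pitch deg(+x up) 0.04 roll(+y up) -0.02
  side 1 10 edge 0.0905 at x -0.104 slope deg -0.02
  side -1 19 edge -0.0887 at x -0.134 slope deg 0.19
  lead 16 x -0.0565 slope deg 0.03
top5 4484 z at mid 0.172 xmean -0.1159 pitch deg(+x up) -0.16 roll(+y up) -0.09
  side 1 19 edge 0.0903 at x -0.136 slope deg -0.42
  side -1 14 edge -0.0876 at x -0.118 slope deg 0.42
  lead 18 x -0.0538 slope deg -0.29
```

```bash
python3 -m inch '[{"linear":[-0.006,0,-0.02],"twist":0,"gripper":0},{"linear":[-0.017,-0.1,-0.02],"twist":0,"gripper":0},{"linear":[-0.03,-0.22,-0.02],"twist":0,"gripper":0},{"linear":[-0.041,-0.32,-0.02],"twist":0,"gripper":0},{"linear":[-0.046,-0.36,-0.02],"twist":0,"gripper":0},{"linear":[-0.046,-0.36,-0.02],"twist":0,"gripper":0},{"linear":[-0.046,-0.36,-0.02],"twist":0,"gripper":0},{"linear":[-0.046,-0.36,-0.02],"twist":0,"gripper":0}]'
python3 - <<'E'
from h import *
for n in('wrist','top'):
    s=cam(n);save(s,n+'6.png');np.savez(n+'6.npz',W=cloud(s),im=s['image'],M=s['M'],K=s['mtx'])
o=robot.get_obs();print(o['time'],o['tool_pos'],o['ee_rot'],o['wrist_force'],o['wrist_torque'])
E
python3 fit.py 0.1695 wrist6 top6
```

```text
time: 8.22
tool_pos: [0.6202, 0.2033, 0.2034]
ee_rot: [3.141, 0.0, 3.03]
wrist_force: [0.3, 0.9, -2.9]
width: 0.0117
8.3167 [0.6201277  0.20362767 0.20320372] [ 3.14125594e+00 -9.05874472e-06  3.03103398e+00] [ 0.35119658  0.22664637 -2.47221529] [ 0.1813561   0.01836228 -0.01310084]
wrist6 47186 z at mid 0.1699 xmean -0.0903 pitch deg(+x up) 0.01 roll(+y up) -0.01
  side 1 10 edge 0.0902 at x -0.068 slope deg -0.14
  side -1 19 edge -0.0893 at x -0.098 slope deg 0.27
  lead 16 x -0.0203 slope deg 0.04
top6 4241 z at mid 0.1701 xmean -0.0788 pitch deg(+x up) -0.03 roll(+y up) -0.07
  side 1 18 edge 0.0901 at x -0.103 slope deg -0.24
  side -1 15 edge -0.0881 at x -0.089 slope deg 0.43
  lead 18 x -0.0177 slope deg -0.11
```

View pics/wrist6.png

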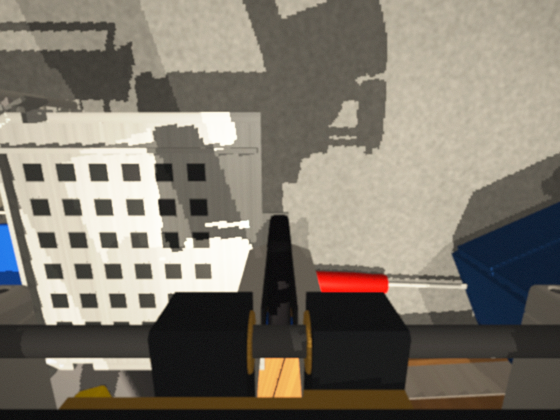

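Aligned to well under 1 mm in y, with the underside at 0.166 (mid-channel). Entering the flares gently.

```bash
python3 -m inch '[{"linear":[-0.005,-0.04,0],"twist":0,"gripper":0},{"linear":[-0.011,-0.1,0],"twist":0,"gripper":0},{"linear":[-0.018,-0.16,0],"twist":0,"gripper":0},{"linear":[-0.024,-0.22,0],"twist":0,"gripper":0},{"linear":[-0.031,-0.28,0],"twist":0,"gripper":0},{"linear":[-0.033,-0.3,0],"twist":0,"gripper":0},{"linear":[-0.033,-0.3,0],"twist":0,"gripper":0}]'
python3 -m inch '[{"linear":[-0.005,-0.04,0],"twist":0,"gripper":0},{"linear":[-0.011,-0.1,0],"twist":0,"gripper":0},{"linear":[-0.018,-0.16,0],"twist":0,"gripper":0},{"linear":[-0.024,-0.22,0],"twist":0,"gripper":0},{"linear":[-0.031,-0.28,0],"twist":0,"gripper":0},{"linear":[-0.033,-0.3,0],"twist":0,"gripper":0},{"linear":[-0.033,-0.3,0],"twist":0,"gripper":0}]'
python3 - <<'E'
from h import *
for n in('wrist','top','scene'):
    s=cam(n);save(s,n+'7.png');np.savez(n+'7.npz',W=cloud(s),im=s['image'],M=s['M'],K=s['mtx'])
o=robot.get_obs();print(o['time'],o['tool_pos'],o['ee_rot'],o['wrist_force'],o['wrist_torque'])
E
python3 fit.py 0.1695 wrist7 top7
```

```text
time: 8.9
tool_pos: [0.6169, 0.1723, 0.2034]
ee_rot: [3.142, 0.0, 3.029]
wrist_force: [0.1, 0.3, -1.6]
width: 0.0117
time: 9.48
tool_pos: [0.6135, 0.1425, 0.2033]
ee_rot: [3.142, 0.0, 3.03]
wrist_force: [0.1, -0.2, -2.5]
width: 0.0118
9.6333 [0.61354384 0.14340808 0.20322689] [3.14122624e+00 2.22865675e-05 3.03072967e+00] [-0.6075991   0.52357151 -2.38761918] [ 0.17407025 -0.01781558  0.01560378]
wrist7 33098 z at mid 0.1698 xmean -0.0521 pitch deg(+x up) 0.03 roll(+y up) -0.03
  side 1 4 edge 0.09 at x -0.04 slope deg -1.12
  side -1 12 edge -0.0893 at x -0.066 slope deg -0.05
  lead 16 x -0.001 slope deg 0.23
top7 2311 z at mid 0.1701 xmean -0.0427 pitch deg(+x up) -0.19 roll(+y up) -0.07
  side 1 9 edge 0.0903 at x -0.046 slope deg 0.04
  side -1 9 edge -0.088 at x -0.068 slope deg 0.11
  lead 18 x -0.0009 slope deg 0.21
```

View pics/scene7.png

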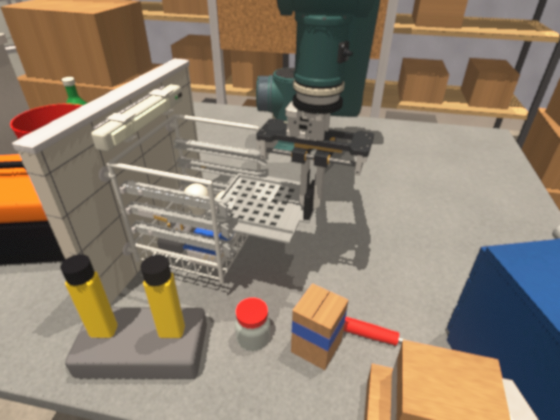

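View pics/wrist7.png

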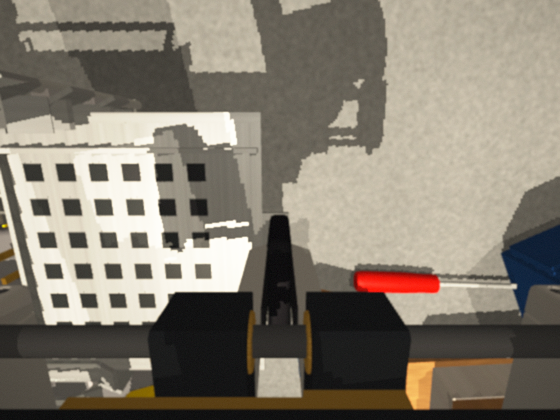

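```bash
python3 -m inch '[{"linear":[-0.006,-0.05,0],"twist":0,"gripper":0},{"linear":[-0.012,-0.11,0],"twist":0,"gripper":0},{"linear":[-0.019,-0.17,0],"twist":0,"gripper":0},{"linear":[-0.025,-0.23,0],"twist":0,"gripper":0},{"linear":[-0.033,-0.3,0],"twist":0,"gripper":0},{"linear":[-0.041,-0.37,0],"twist":0,"gripper":0},{"linear":[-0.044,-0.4,0],"twist":0,"gripper":0},{"linear":[-0.044,-0.4,0],"twist":0,"gripper":0},{"linear":[-0.044,-0.4,0],"twist":0,"gripper":0}]'
python3 - <<'E'
from h import *
for n in('wrist','top','scene'):
    s=cam(n);save(s,n+'8.png');np.savez(n+'8.npz',W=cloud(s),im=s['image'],M=s['M'],K=s['mtx'])
o=robot.get_obs();print(o['time'],o['tool_pos'],o['ee_rot'],o['wrist_force'],o['wrist_torque'])
E
python3 fit.py 0.1695 wrist8 top8
```

```text
time: 10.38
tool_pos: [0.6091, 0.103, 0.2033]
ee_rot: [3.141, 0.0, 3.03]
wrist_force: [0.3, -1.2, -2.4]
width: 0.0118
10.5333 [0.60915209 0.10358501 0.20321116] [3.14126072e+00 1.40114887e-05 3.03099744e+00] [-0.1285675   0.41521895 -1.83374616] [ 0.12568612  0.03823411 -0.05934311]
wrist8 19691 z at mid 0.1698 xmean -0.0356 pitch deg(+x up) 0.05 roll(+y up) -0.02
  side -1 7 edge -0.0892 at x -0.046 slope deg -0.03
  lead 15 x -0.0006 slope deg 0.43
  rear 6 x -0.0753 slope deg -2.6
top8 768 z at mid 0.17 xmean -0.0455 pitch deg(+x up) 0.25 roll(+y up) -0.08
  side -1 7 edge -0.0881 at x -0.048 slope deg -0.36
  lead 4 x -0.0353 slope deg -9.85
  rear 5 x -0.0755 slope deg -1.24
```

View pics/wrist8.png

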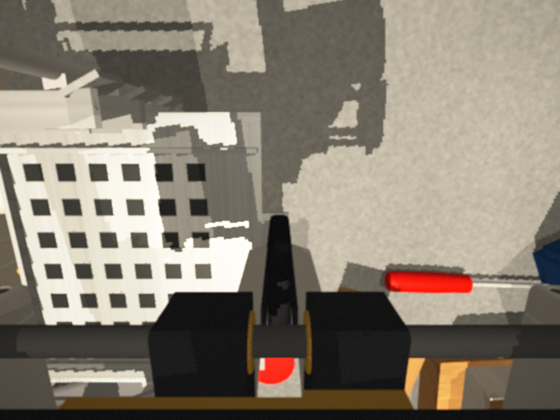

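View pics/scene8.png

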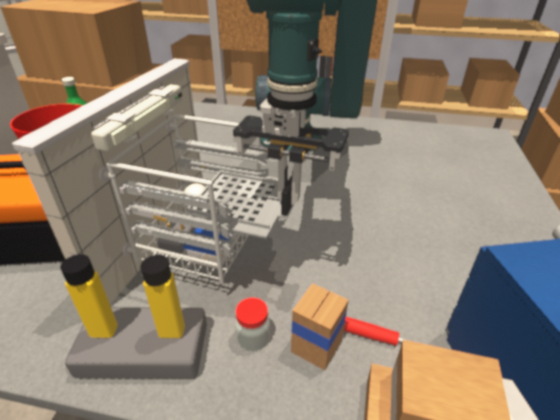

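Leading edge is about 80 mm in local x with no contact force. From here I go in small steps, watching the force (resistance shows as +y).

```bash
python3 -m inch '[{"linear":[-0.003,-0.03,0],"twist":0,"gripper":0},{"linear":[-0.007,-0.06,0],"twist":0,"gripper":0},{"linear":[-0.011,-0.1,0],"twist":0,"gripper":0}]'
python3 -m inch '[{"linear":[-0.002,-0.02,0],"twist":0,"gripper":0},{"linear":[-0.004,-0.04,0],"twist":0,"gripper":0},{"linear":[-0.007,-0.06,0],"twist":0,"gripper":0}]'
python3 -m inch '[{"linear":[-0.002,-0.02,0],"twist":0,"gripper":0},{"linear":[-0.004,-0.04,0],"twist":0,"gripper":0},{"linear":[-0.007,-0.06,0],"twist":0,"gripper":0}]'
```

```text
time: 10.78
tool_pos: [0.608, 0.0933, 0.2031]
ee_rot: [3.142, -0.0, 3.031]
wrist_force: [0.1, 0.2, -2.1]
width: 0.0115
time: 11.03
tool_pos: [0.6073, 0.087, 0.2032]
ee_rot: [3.141, -0.0, 3.03]
wrist_force: [0.6, 0.8, -1.9]
width: 0.0119
time: 11.28
tool_pos: [0.6066, 0.0811, 0.2032]
ee_rot: [3.141, 0.0, 3.031]
wrist_force: [0.3, 0.8, -2.8]
width: 0.0117
```

```bash
python3 -m inch '[{"linear":[-0.002,-0.02,0],"twist":0,"gripper":0},{"linear":[-0.004,-0.04,0],"twist":0,"gripper":0},{"linear":[-0.006,-0.05,0],"twist":0,"gripper":0}]'
python3 -m inch '[{"linear":[-0.002,-0.02,0],"twist":0,"gripper":0},{"linear":[-0.004,-0.04,0],"twist":0,"gripper":0},{"linear":[-0.005,-0.05,0],"twist":0,"gripper":0}]'
```

```text
time: 11.53
tool_pos: [0.606, 0.076, 0.2032]
ee_rot: [-3.142, 0.0, 3.031]
wrist_force: [-0.3, -0.4, -3.1]
width: 0.012
time: 11.78
tool_pos: [0.6055, 0.071, 0.2032]
ee_rot: [-3.142, -0.0, 3.03]
wrist_force: [-0.1, -0.3, -2.5]
width: 0.0119
```

```bash
python3 -m inch '[{"linear":[-0.002,-0.02,0],"twist":0,"gripper":0},{"linear":[-0.004,-0.04,0],"twist":0,"gripper":0},{"linear":[-0.006,-0.05,0],"twist":0,"gripper":0}]'
```

```text
time: 12.03
tool_pos: [0.6049, 0.066, 0.2032]
ee_rot: [-3.142, 0.0, 3.031]
wrist_force: [-0.8, 0.2, -1.6]
width: 0.0122
```

```bash
python3 -m inch '[{"linear":[-0.002,-0.02,0],"twist":0,"gripper":0},{"linear":[-0.004,-0.04,0],"twist":0,"gripper":0},{"linear":[-0.006,-0.05,0],"twist":0,"gripper":0}]'
```

```text
time: 12.28
tool_pos: [0.6043, 0.0609, 0.2032]
ee_rot: [-3.142, 0.0, 3.03]
wrist_force: [0.4, -0.5, -2.5]
width: 0.0115
```

```bash
python3 -m inch '[{"linear":[-0.002,-0.02,0],"twist":0,"gripper":0},{"linear":[-0.004,-0.04,0],"twist":0,"gripper":0},{"linear":[-0.005,-0.05,0],"twist":0,"gripper":0}]'
```

```text
time: 12.53
tool_pos: [0.6038, 0.056, 0.2032]
ee_rot: [-3.142, 0.0, 3.03]
wrist_force: [0.2, -0.4, -2.1]
width: 0.0118
```

```bash
python3 -m inch '[{"linear":[-0.002,-0.02,0],"twist":0,"gripper":0},{"linear":[-0.004,-0.04,0],"twist":0,"gripper":0},{"linear":[-0.006,-0.05,0],"twist":0,"gripper":0}]'
```

```text
time: 12.78
tool_pos: [0.6034, 0.0536, 0.2037]
ee_rot: [3.136, 0.001, 3.032]
wrist_force: [0.5, 7.3, -0.5]
width: 0.0118
```

Clips met at TCP y≈0.054 with 7 N. Continuing in 2 mm steps.

```bash
python3 -m inch '[{"linear":[-0.001,-0.01,0],"twist":0,"gripper":0},{"linear":[-0.002,-0.02,0],"twist":0,"gripper":0},{"linear":[-0.002,-0.02,0],"twist":0,"gripper":0}]'
```

```text
time: 13.03
tool_pos: [0.6034, 0.0527, 0.2038]
ee_rot: [3.135, 0.001, 3.033]
wrist_force: [1.2, 8.2, -1.5]
width: 0.012
```

```bash
python3 -m inch '[{"linear":[-0.001,-0.01,0],"twist":0,"gripper":0},{"linear":[-0.002,-0.02,0],"twist":0,"gripper":0},{"linear":[-0.002,-0.02,0],"twist":0,"gripper":0}]'
```

```text
time: 13.28
tool_pos: [0.6032, 0.0514, 0.2038]
ee_rot: [3.133, 0.001, 3.034]
wrist_force: [0.1, 8.8, -1.7]
width: 0.0118
```

```bash
python3 -m inch '[{"linear":[-0.001,-0.01,0],"twist":0,"gripper":0},{"linear":[-0.002,-0.02,0],"twist":0,"gripper":0},{"linear":[-0.002,-0.02,0],"twist":0,"gripper":0}]'
```

```text
time: 13.53
tool_pos: [0.6029, 0.0499, 0.2037]
ee_rot: [3.132, 0.001, 3.035]
wrist_force: [0.8, 9.9, -1.9]
width: 0.0118
```

```bash
python3 -m inch '[{"linear":[-0.001,-0.01,0],"twist":0,"gripper":0},{"linear":[-0.002,-0.02,0],"twist":0,"gripper":0},{"linear":[-0.002,-0.02,0],"twist":0,"gripper":0}]'
```

```text
time: 13.78
tool_pos: [0.6025, 0.0462, 0.2032]
ee_rot: [3.136, -0.0, 3.033]
wrist_force: [0.6, 5.2, -2.5]
width: 0.012
```

```bash
python3 -m inch '[{"linear":[-0.001,-0.01,0],"twist":0,"gripper":0},{"linear":[-0.002,-0.02,0],"twist":0,"gripper":0},{"linear":[-0.002,-0.02,0],"twist":0,"gripper":0}]'
```

```text
time: 14.03
tool_pos: [0.6022, 0.042, 0.203]
ee_rot: [3.14, -0.0, 3.031]
wrist_force: [0.3, 4.0, -4.0]
width: 0.0116
```

Clips parted (peak 10 N), now rubbing at 4 N. By geometry the notches should engage near y≈0.030 and the stop near 0.028.

```bash
python3 -m inch '[{"linear":[-0.001,-0.01,0],"twist":0,"gripper":0},{"linear":[-0.002,-0.02,0],"twist":0,"gripper":0},{"linear":[-0.003,-0.03,0],"twist":0,"gripper":0},{"linear":[-0.003,-0.03,0],"twist":0,"gripper":0}]'
```

```text
time: 14.37
tool_pos: [0.6019, 0.0377, 0.2031]
ee_rot: [-3.141, -0.0, 3.03]
wrist_force: [0.4, 2.5, -3.3]
width: 0.0119
```

```bash
python3 -m inch '[{"linear":[-0.001,-0.01,0],"twist":0,"gripper":0},{"linear":[-0.002,-0.02,0],"twist":0,"gripper":0},{"linear":[-0.002,-0.02,0],"twist":0,"gripper":0}]'
```

```text
time: 14.62
tool_pos: [0.6016, 0.0345, 0.2031]
ee_rot: [-3.138, -0.0, 3.029]
wrist_force: [-0.5, -1.5, -3.3]
width: 0.0119
```

```bash
python3 -m inch '[{"linear":[-0.001,-0.01,0],"twist":0,"gripper":0},{"linear":[-0.002,-0.02,0],"twist":0,"gripper":0},{"linear":[-0.002,-0.02,0],"twist":0,"gripper":0}]'
```

```text
time: 14.87
tool_pos: [0.6015, 0.0324, 0.2032]
ee_rot: [-3.138, 0.0, 3.029]
wrist_force: [0.1, -4.0, -3.2]
width: 0.0117
```

Force reversed: the clips are drawing the tray in, so the noses are entering the notches. 1 mm steps now.

```bash
python3 -m inch '[{"linear":[-0.0005,-0.005,0],"twist":0,"gripper":0},{"linear":[-0.001,-0.01,0],"twist":0,"gripper":0},{"linear":[-0.001,-0.01,0],"twist":0,"gripper":0}]'
```

```text
time: 15.12
tool_pos: [0.6014, 0.0323, 0.2033]
ee_rot: [-3.14, 0.0, 3.03]
wrist_force: [-0.8, -5.2, -1.8]
width: 0.0118
```

```bash
python3 -m inch '[{"linear":[-0.0005,-0.005,0],"twist":0,"gripper":0},{"linear":[-0.001,-0.01,0],"twist":0,"gripper":0},{"linear":[-0.001,-0.01,0],"twist":0,"gripper":0}]'
```

```text
time: 15.37
tool_pos: [0.6014, 0.0322, 0.2035]
ee_rot: [-3.142, 0.0, 3.031]
wrist_force: [-0.8, -4.3, -1.2]
width: 0.0119
```

```bash
python3 -m inch '[{"linear":[-0.0005,-0.005,0],"twist":0,"gripper":0},{"linear":[-0.001,-0.01,0],"twist":0,"gripper":0},{"linear":[-0.001,-0.01,0],"twist":0,"gripper":0}]'
```

```text
time: 15.62
tool_pos: [0.6014, 0.0319, 0.2034]
ee_rot: [3.14, 0.0, 3.031]
wrist_force: [0.4, -1.7, -1.1]
width: 0.0117
```

```bash
python3 -m inch '[{"linear":[-0.0005,-0.005,0],"twist":0,"gripper":0},{"linear":[-0.001,-0.01,0],"twist":0,"gripper":0},{"linear":[-0.001,-0.01,0],"twist":0,"gripper":0}]'
```

```text
time: 15.87
tool_pos: [0.6011, 0.0311, 0.2029]
ee_rot: [3.14, -0.0, 3.031]
wrist_force: [0.3, -0.3, -3.0]
width: 0.0118
```

```bash
python3 -m inch '[{"linear":[-0.0005,-0.005,0],"twist":0,"gripper":0},{"linear":[-0.001,-0.01,0],"twist":0,"gripper":0},{"linear":[-0.001,-0.01,0],"twist":0,"gripper":0}]'
```

```text
time: 16.12
tool_pos: [0.601, 0.0294, 0.2031]
ee_rot: [3.141, -0.0, 3.031]
wrist_force: [-0.1, -0.5, -2.3]
width: 0.0121
```

```bash
python3 - <<'E'
from h import *
for n in('wrist','top','scene'):
    s=cam(n);save(s,n+'9.png');np.savez(n+'9.npz',W=cloud(s),im=s['image'],M=s['M'],K=s['mtx'])
    im=s['image'][:,:,::-1]
    if n=='scene': cv2.imwrite('pics/s9c.png',cv2.resize(im[100:300,90:340],None,fx=3,fy=3,interpolation=cv2.INTER_CUBIC))
o=robot.get_obs();print(o['time'],o['tool_pos'],o['ee_rot'],o['wrist_force'],o['wrist_torque'])
E
python3 fit.py 0.1695 wrist9
```

```text
16.2667 [0.60104452 0.02935617 0.20314741] [ 3.14127461e+00 -8.26968567e-05  3.03064519e+00] [-0.12995841 -0.6139856  -2.64374032] [ 0.18077931 -0.04692848 -0.01557702]
wrist9 417 z at mid 0.1722 xmean -0.0046 pitch deg(+x up) -20.1 roll(+y up) 5.3
```

View pics/wrist9.png

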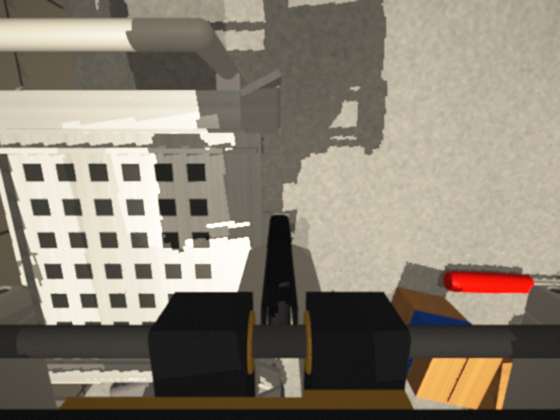

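View pics/s9c.png

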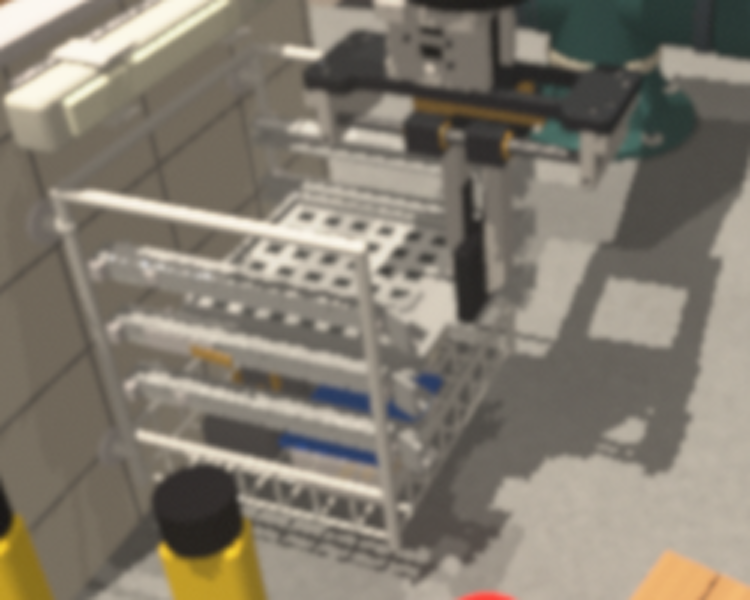

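Forces are near zero now, consistent with the noses resting in the notches. Easing on to the stop.

```bash
python3 -m inch '[{"linear":[-0.0005,-0.005,0],"twist":0,"gripper":0},{"linear":[-0.001,-0.01,0],"twist":0,"gripper":0},{"linear":[-0.001,-0.01,0],"twist":0,"gripper":0}]'
```

```text
time: 16.52
tool_pos: [0.601, 0.0282, 0.2032]
ee_rot: [3.142, 0.0, 3.03]
wrist_force: [0.2, -0.7, -2.6]
width: 0.0118
```

```bash
python3 -m inch '[{"linear":[-0.0005,-0.005,0],"twist":0,"gripper":0},{"linear":[-0.001,-0.01,0],"twist":0,"gripper":0},{"linear":[-0.001,-0.01,0],"twist":0,"gripper":0}]'
```

```text
time: 16.77
tool_pos: [0.6008, 0.0275, 0.2033]
ee_rot: [3.141, -0.0, 3.031]
wrist_force: [0.7, 1.1, -2.9]
width: 0.0118
```

```bash
python3 -m inch '[{"linear":[-0.0005,-0.005,0],"twist":0,"gripper":0},{"linear":[-0.001,-0.01,0],"twist":0,"gripper":0},{"linear":[-0.001,-0.01,0],"twist":0,"gripper":0}]'
```

```text
time: 17.02
tool_pos: [0.6008, 0.0274, 0.2035]
ee_rot: [3.139, 0.0, 3.032]
wrist_force: [-0.7, 4.6, -1.4]
width: 0.0117
```

Position is stopped at 0.0274 with force climbing to 4.6 N, so this is the stop. Next I relieve the push, lower onto the flanges (about 2.5 mm), and check before releasing.

```bash
python3 -m inch '[{"linear":[0,0,0],"twist":0,"gripper":0},{"linear":[0.001,0.008,-0.005],"twist":0,"gripper":0},{"linear":[0.001,0.01,-0.01],"twist":0,"gripper":0},{"linear":[0.001,0.01,-0.015],"twist":0,"gripper":0},{"linear":[0.001,0.01,-0.015],"twist":0,"gripper":0}]'
```

```text
time: 17.43
tool_pos: [0.601, 0.0275, 0.2019]
ee_rot: [3.141, 0.001, 3.031]
wrist_force: [-0.1, 4.6, -0.5]
width: 0.0115
```

```bash
python3 -m inch '[{"linear":[0,0,-0.005],"twist":0,"gripper":0},{"linear":[0,0,-0.01],"twist":0,"gripper":0},{"linear":[0,0,-0.01],"twist":0,"gripper":0},{"linear":[0,0,-0.01],"twist":0,"gripper":0}]'
```

```text
time: 17.77
tool_pos: [0.601, 0.0275, 0.2009]
ee_rot: [3.141, 0.001, 3.031]
wrist_force: [0.3, 4.3, -0.7]
width: 0.012
```

```bash
python3 -m inch '[{"linear":[0,0,0],"twist":0,"gripper":0.3},{"linear":[0,0,0],"twist":0,"gripper":0.4},{"linear":[0,0,0],"twist":0,"gripper":0.5},{"linear":[0,0,0],"twist":0,"gripper":0.5},{"linear":[0,0,0],"twist":0,"gripper":0.5},{"linear":[0,0,0],"twist":0,"gripper":0.5},{"linear":[0,0,0],"twist":0,"gripper":0.5}]'
python3 - <<'E'
from h import *
for n in('wrist','scene'):
    s=cam(n);save(s,n+'10.png')
o=robot.get_obs();print(o['time'],o['tool_pos'],o['ee_rot'],o['wrist_force'],o['width'])
E
```

```text
time: 18.35
tool_pos: [0.6008, 0.027, 0.2007]
ee_rot: [-3.141, 0.0, 3.03]
wrist_force: [0.4, 0.0, -0.5]
width: 0.0469
18.45 [0.60082737 0.02716968 0.20069637] [-3.14148946e+00 -7.25026299e-06  3.03055166e+00] [ 0.37347795 -0.76225307  0.24160402] 0.04663508096403651
```

View pics/wrist10.png

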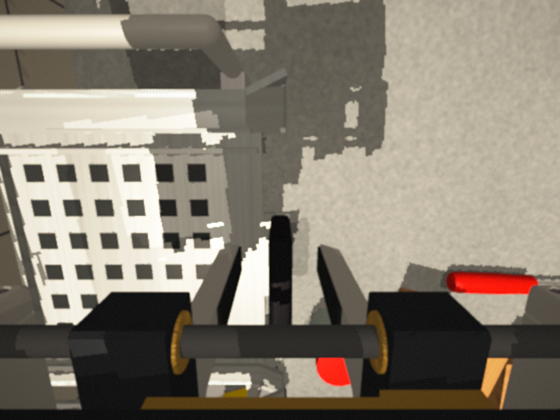

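The handle (280,255) stands free between the open fingers. Rising straight up and then away.

```bash
python3 -m inch '[{"linear":[0,0,0.1],"twist":0,"gripper":0.5},{"linear":[0,0,0.25],"twist":0,"gripper":0.5},{"linear":[0,0,0.5],"twist":0,"gripper":0.5},{"linear":[0,0,0.75],"twist":0,"gripper":0.5},{"linear":[0,0,1],"twist":0,"gripper":0.5},{"linear":[0,0,1],"twist":0,"gripper":0.5}]'
python3 -m inch '[{"linear":[0,0,0.3],"twist":0,"gripper":0.5},{"linear":[0,0.2,0.6],"twist":0,"gripper":0.5},{"linear":[0.1,0.5,0.6],"twist":0,"gripper":0.5},{"linear":[0.3,0.8,0.6],"twist":0,"gripper":0.5},{"linear":[0.5,1,0.6],"twist":0,"gripper":0.5},{"linear":[0.5,1,0.6],"twist":0,"gripper":0.5},{"linear":[0.5,1,0.6],"twist":0,"gripper":0.5}]'
python3 - <<'E'
from h import *
for n in('wrist','scene','top'):
    s=cam(n);save(s,n+'11.png');np.savez(n+'11.npz',W=cloud(s),im=s['image'],M=s['M'],K=s['mtx'])
    im=s['image'][:,:,::-1]
    if n=='scene': cv2.imwrite('pics/s11c.png',cv2.resize(im[100:300,90:340],None,fx=3,fy=3,interpolation=cv2.INTER_CUBIC))
    if n=='top': cv2.imwrite('pics/t11c.png',cv2.resize(im[120:280,230:430],None,fx=3.7,fy=3.7,interpolation=cv2.INTER_CUBIC))
o=robot.get_obs();print(o['time'],o['tool_pos'],o['wrist_force'])
E
```

```text
time: 18.95
tool_pos: [0.6025, 0.0272, 0.3083]
ee_rot: [3.141, 0.012, 3.031]
wrist_force: [0.4, 0.2, 1.7]
width: 0.0467
time: 19.53
tool_pos: [0.6513, 0.1283, 0.3581]
ee_rot: [-3.14, -0.004, 3.032]
wrist_force: [0.5, 0.1, -1.0]
width: 0.0469
19.6833 [0.65035989 0.12643124 0.36114346] [0.0759007  0.27092549 0.3274891 ]
```

View pics/wrist11.png

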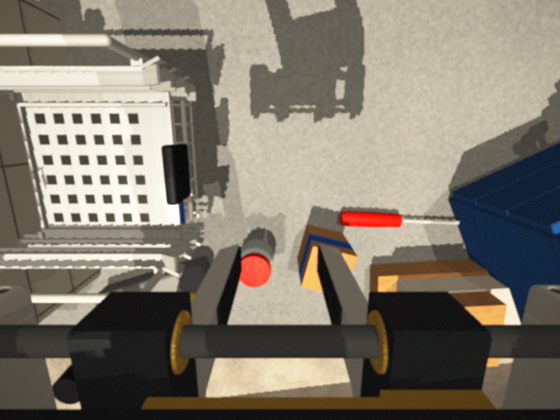

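View pics/s11c.png

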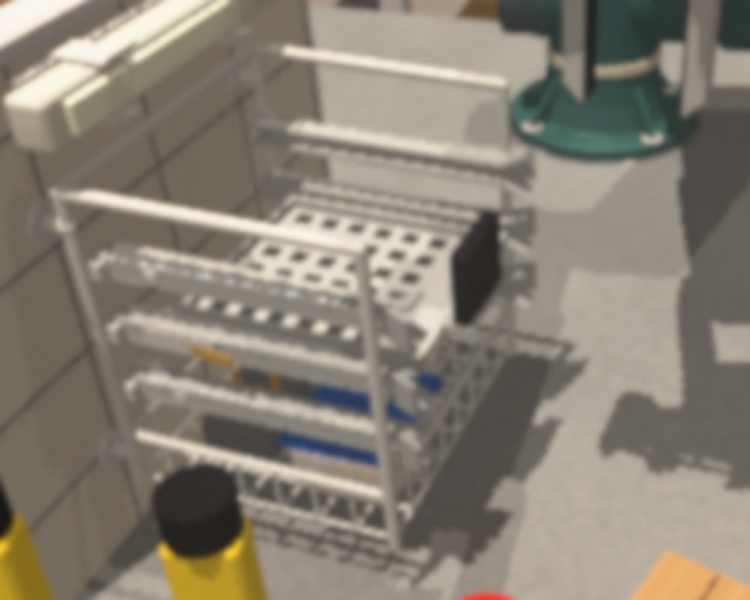

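View pics/t11c.png

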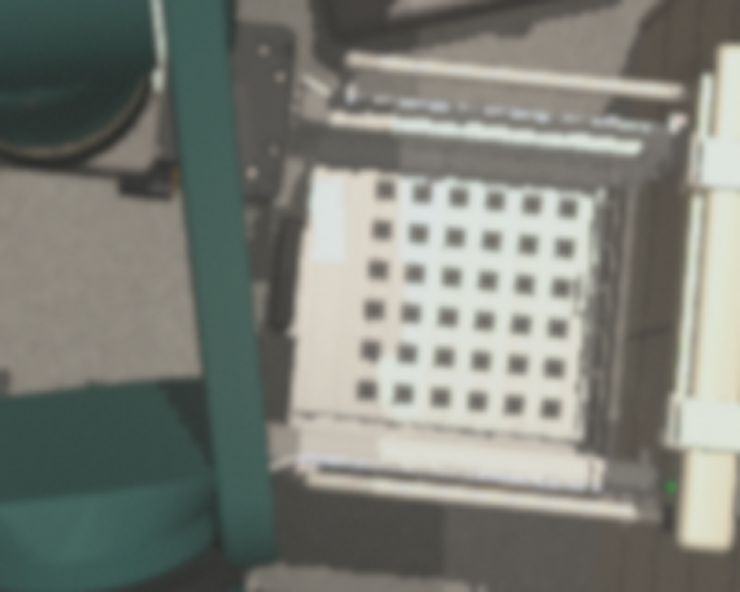

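Run:
```python
from fit import *; import cv2
fit('wrist11',.1673,(-.05,.17),.006)
z=np.load('wrist11.npz');W=z['W'].reshape(-1,3)
x=(W[:,:2]-O)@ex;y=(W[:,:2]-O)@ey-.01025
h=(W[:,2]>.212)&(W[:,2]<.226)&(abs(y)<.045)&(x<.03)&(x>-.06)
r=cv2.minAreaRect((np.c_[x,y][h]*1000).astype(np.float32));print('handle local mm',r,np.median(W[h][:,2]))
from h import *
s=cam('wrist');np.savez('wrist12.npz',W=cloud(s),im=s['image'],M=s['M'],K=s['mtx']);fit('wrist12',.1673,(-.05,.17),.006)
```

```text
wrist11 19189 z at mid 0.1676 xmean 0.0835 pitch deg(+x up) 0.1 roll(+y up) -0.03
  side 1 21 edge 0.0809 at x 0.085 slope deg -0.23
  side -1 21 edge -0.0803 at x 0.085 slope deg 0.09
  lead 17 x 0.1567 slope deg -0.02
  rear 9 x 0.0031 slope deg 0.02
handle local mm ((-8.724786758422852, 0.8741340637207031), (12.632721900939941, 57.147796630859375), 0.10326071828603745) 0.21895731561357318
wrist12 18798 z at mid 0.1676 xmean 0.0835 pitch deg(+x up) 0.09 roll(+y up) -0.02
  side 1 21 edge 0.0813 at x 0.085 slope deg -0.15
  side -1 21 edge -0.08 at x 0.085 slope deg -0.06
  lead 17 x 0.1566 slope deg -0.14
  rear 9 x 0.0031 slope deg -0.09
```

The tray stayed where it was left: level and straight within about 0.15°, resting on the flanges. The handle is at local x −8.7 mm, against −8.6 mm when the tool was on the stop. Handing in.

```bash
python3 -c "
from bench import robot
o=robot.get_obs();print(o['time'],o['wrist_force'],o['qvel'].round(3));print(robot.close_job())"
```

```text
19.7333 [ 0.91208408 -0.50645181 -0.3548794 ] [-0.004 -0.01   0.     0.001 -0.001 -0.   ]
the job is handed in; nothing more can be done
None
```

I gripped the tray across the thickness of its handle, lined it up with the middle rails and slid it in. It sits against its end stops on the middle pair, released. I handed the job in at 19.7 s; no verdict was reported.

- **Insertion:** the wrist force peaked at about 10 N as the clips parted, rubbed at 2.5–4 N, then turned to a pull as the noses dropped into the notches. It fell to near zero, then rose to about 4.6 N as the tray met the stop. The force was read only at the end of each short step, so a brief higher peak could have been missed.
- **Final position:** the last pictures show the tray level and straight to within about 0.25°, about 0.5–0.7 mm off the centre line. Its underside measures 0.1636 m, against 0.1633 m for the flange tops. After release the handle was within 0.1 mm of where it was at the stop.
- **Not checked directly:** I could not read the clip joints, so the evidence that they sprung back is the force pattern alone. I did not measure the other objects again; nothing looked disturbed in the last pictures, and the gripper was clear of everything.

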